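# Press the lid home, then lift and draw the sagging bolt and hold the press gate ajar

## Task

Pull the sprung hand lever of the lid press down through its whole stroke so the lid is pushed fully home on the tub, then ease the lever slowly (over two seconds or more) all the way back up before letting go of it. Then take the bolt's upright knob, lift the sagging bolt over the bent-up lip of its keeper while drawing it back as far as it goes, without wrenching it against the keeper, and with the knob swing the gate about 30 degrees open. The gate springs shut by itself, so finish standing still with the knob still held and the gate ajar; leave the timer, tape roll and lone ring cake where they lie.

Things in the scene. Friction and masses are not known exactly. Their poses are not given: they have to be found in the camera images.
- press: Bench lid press, fixed to the table: grey base plate 200 x 216 x 12 mm, four steel posts, grey top plate whose top is 187 mm above the table (ram and post caps up to 212 mm), a white tub with its lid under the round platen. Origin: centre of the underside of the base plate, on the table. Its x axis points from its front (the gate) to its back, y to its left, z up; only its position on the table and its yaw vary.
- lever_grip (a point): Middle of the black round hand bar of the lever, 16 mm diameter, 68 mm long, lying along the press's y axis at the end of the lever on the press's left side; the lever arm meets the bar at its inner end, 44 mm from this point, and the outer end is free. At rest it stands 283 mm above the table, and at the bottom of the stroke about 201 mm. The bar turns with the lever.
- lever_pivot (a point): Point on the lever's pivot axis (parallel to the press's y axis), straight beside lever_grip: the grip moves on a circle of radius 130 mm about it. At rest the line from here to the grip points to the press's front (-x) and up, 65 degrees above level (1.134 rad); press frame (20, 157, 165) mm.
- lever (a joint): Lever angle in rad: 0 = up at rest, against its stop, 0.85 = fully down at its other stop; as it grows the grip goes down and to the press's front. A spring drives it back to 0 (about 4 N at the grip at the top to 9 N at the bottom, 2 N more while the lid is pushed); let go, it snaps back.
- tub_lid (a joint): How far the lid has been pushed down on the tub, in m: 0 = standing proud, over 0.007 = home. The platen meets it at a lever angle of about 0.6 and has it home from about 0.79; it stays where it is pushed.
- gate (a joint): Gate angle in rad: 0 = shut, grows as the gate's free end (the press's right end) comes out to the front (the press's -x); 0.52 is 30 degrees, it can reach 1.2. A spring closes it (0.15 N m shut to 0.3 N m at 0.5 rad). The bolt in its keeper locks it. Gate: aluminium frame with clear pane, 165 mm wide, 10 mm thick, from 24 to 168 mm above the table.
- hinge_line (a point): Point on the gate's upright hinge axis, at the front left of the press, at bolt height (150 mm above the table); press frame (-85, 95, 150) mm.
- knob_grip (a point): Middle of the grip of the steel bolt's upright knob: a round knob 16 mm in diameter (19 mm at its head), its grip from 184 to 218 mm above the table, standing on a 10 mm stem on the bolt. The point is 198 mm above the table with the bolt down; shut, it lies at press frame (-105, -20, 198) mm. Nothing within 70 mm of the knob in front of the gate is higher than 175 mm above the table; it moves with bolt and gate.
- bolt (a joint): How far the bolt is drawn along the gate towards the hinge (press +y while the gate is shut), in m: 0 = shot into the keeper, 0.040 = fully drawn. The collar leaves the keeper at about 0.020. Slides with under 1 N of friction. It starts between 0 and 0.003.
- bolt_lift (a joint): How far the bolt is lifted in its tall worn guides, in m: 0 = sagging, as it rests, 0.014 = against the top of the guides. Weight and spring press it down with about 3 to 4 N.
- bolt_rod: The bolt itself: steel rod 10 mm diameter with a fat collar, 24 mm diameter and 8 mm long, at its nose. Origin on the rod's axis; knob_grip is 20 mm towards the nose from it and 48 mm above. The collar has dropped behind the keeper's lip: it must be lifted at least 7 mm while the bolt is drawn from 0.004 to 0.020, or it catches.
- keeper: Fixed U-shaped steel keeper, open at the top, on the press's right front post; its inner lip is bent up and catches the sagging collar. Origin: the same point as the press's. Its cheeks reach 172 mm above the table.
- tape_roll: Bystander: beige tape roll 103 x 101 x 25 mm lying flat; origin under its centre.
- timer: Bystander: small white kitchen timer 70 x 66 x 21 mm; origin under its centre.
- cake_choc: Bystander: lone ring cake with chocolate chips, 78 x 78 x 34 mm; origin under its centre.

How it is judged:
On the way, in this order (a step that is already met when the one before it is completed fails the run):
1. the lever has pushed the lid home on the tub (value of joint tub_lid above 0.007 m), for 0.1 s.
2. the lever is back up at rest (value of joint lever below 0.06 rad), for 0.2 s.
3. the bolt is lifted over the lip and drawn with the gate shut (value of joint bolt above 0.03 m and value of joint gate below 0.2 rad), for 0.1 s.
At the end, for the whole second after the job is handed in: The gate stands still between 0.30 and 0.78 rad (17 to 45 degrees) open, held by the fingers on the drawn bolt (over 1 N; bolt drawn more than 26 mm), with the lid home (over 7 mm) and the lever back up (under 0.08 rad) (value of joint gate between 0.3 and 0.78 rad and velocity of joint gate between -0.05 and 0.05 rad/s and contact force between the fingers and bolt_rod above 1 N and value of joint bolt above 0.026 m and value of joint tub_lid above 0.007 m and value of joint lever below 0.08 rad); the arm keeps its last pose, push and grip.
It fails at once if the lever snaps or is rushed back up (over 1.2 rad/s) (velocity of joint lever below -1.2 rad/s).
It fails at once if the bolt is wrenched against the keeper (over 30 N) (contact force between bolt_rod and keeper above 30 N).
It fails at once if the tape roll is pushed away (over 30 mm) (distance of tape_roll from where it was at the start of the episode above 0.03 m).
It fails at once if the timer is pushed away (over 30 mm) (distance of timer from where it was at the start of the episode above 0.03 m).
It fails at once if the ring cake is pushed away (over 30 mm) (distance of cake_choc from where it was at the start of the episode above 0.03 m).
It also fails if it takes over 58 s, if anything falls off the work surface, if the arm or the gripper's body presses on something with over 40 N, if the wrist force passes 120 N, or if a joint passes its speed limit or range.

## Robot

A 6-joint arm with a two-finger parallel gripper is mounted at the origin on a cart in front of the work surface, level with it; the furniture and walls round the work are solid. World frame = base frame: x ahead of the robot, y to its left, z up, the work surface at z = 0. Lengths are in m, angles in rad, forces in N, time in s.
With the tool pointing down it reaches from about 0.25 to 0.725 m from the base axis. Payload 4 kg.
Tool frame: the origin (TCP) lies midway between the tips of the shut fingers; the grasp point (between the pads) lies 19 mm behind it; z points along the fingers, y is the direction in which the jaws open and shut (so a half turn about z gives the same grasp; the last joint's range is limited). The gripper opens to 85 mm and grips with 20 to 120 N. Pads are 22 mm wide; open, the fingers measure 114 mm over their backs; the gripper's body (76 mm by 85 mm) begins 54 mm behind the grasp point. The pads swing forward as they close: fully open they stand 13 mm farther back than shut.
Start: joints at [1.202, 0.241, 0.005, 1.335, 0, 1.571], TCP at [0.18, 0.466, 0.231] pointing down, gripper open.
Joint ranges: [-2.72, 2.72], [-1.05, 1.87], [-1.09, 1.28], [-1.99, 2.15], [-1.42, 1.44], [-3.14, 3.14]. Speed limits (rad/s): [2.79, 2.79, 3.14, 3.14, 3.14, 3.14].

## Interface

Orientations are given as a 3x3 rotation matrix whose columns are the frame's x, y, z axes.
In Python, from plant import bot gives the robot as it stands. The module is installed in compiled form; this text tells all that it offers.
- The arm moves only by the shell command python3 -m creep 'ROWS'. ROWS is JSON, a list that holds one entry, the list of rows, each a list of 5 numbers: the finger opening in m, from 0 to 0.0854, then the shift along the world's x, y, z in m, then the turn about the world's z in degrees. A call has 1 to 8 rows; each row is the pose to reach, as a shift and turn from the pose commanded when the call began; what a row does not reach only later rows make up. A row lasts 1/10 s, in which the tool goes at most 50 mm and 8.59 degrees, less where a joint would pass 70% of its speed; a pose out of reach is approached as far as the arm can. A call with a gripper value outside its range is refused whole. The fingers move at their own pace and stop on an object; the grip force is fixed at half the most. Time passes only in rows, so rows that repeat a pose let the fingers close. It gives the time, the measured TCP pose, the force and the opening at its end, in the units of the state.
- bot.get_obs(): the state, without advancing time (a new reading comes with each control period).
- bot.snapshot(name): name is "side" or "top" or "wrist"; returns a dict with "image" (480x640x3 uint8, blue, green, red), "fov_y" (degrees; the focal length in pixels is half the picture's height over the tangent of half this angle, whatever the lens; pixels are square), "cx", "cy" (the principal point, pixels), "dist_coeffs" ([k1, k2, p1, p2, k3] as OpenCV has them; the pictures are not rectified), "R" (3x3) and "t" (3): a world point X has camera coordinates R X + t. Camera axes: x right, y down, z forward; pixel columns grow to the right and rows downward; lengths in m; the calibration is good to about 2 mm. A picture is of the moment at which its call begins. There is no depth.
- bot.job_done(): hands the job in, once; it reports no verdict.
Trained networks look in a picture, given as the dict that the camera call returned (one of the last four; its "shot" number tells which), for a name from the list of things; names that differ only in an ending like _2 or _b are one class to them, and where a whole thing is asked for, a point or a joint stands for the part that bears it (a point fixed in the world has none). Each returns a list of dicts, best first, with "score" (0 to 1); they miss things now and then, are a little off and sometimes report something else, mostly with a low value. They report only what shows in the picture. A call takes as long as a camera call.
- bot.boxes_of(picture, thing): "uv" ([column, row] in pixels, amid what is visible of it).
The state is a dict: "time_s": time; "joint_pos": joint angles; "qd": joint speeds; "tau": joint torques, N m; "eef_pos": TCP position; "orientation": TCP orientation; "force": force on the tool from outside, world axes, zero at the start; "moment": the same for the moment, N m; "grip_width": finger opening in m.
Only numpy, scipy, OpenCV 4.12 (cv2) and the standard library are available. Lean on these libraries where they do the work, as an engineer would, in place of code of your own. Each camera call takes 0.05 s, during which the arm holds its last target.

## Working session

There is one attempt and no reset: what is moved stays moved. The work goes in short steps, Python scripts to look and compute and a shell command to move; the robot and the scene stay as the last step left them, time stands still between calls to the robot, and variables do not carry over. Pictures are saved under pics/ and viewed, and the job is handed in when it is done.

```bash
mkdir -p pics; ls; cat > h.py <<'E'
import numpy as np, cv2
from plant import bot
def K(p):
    f=240/np.tan(np.radians(p["fov_y"]/2))
    return np.array([[f,0,p["cx"]],[0,f,p["cy"]],[0,0,1.]])
def proj(p,X):
    r,_=cv2.Rodrigues(np.array(p["R"],float))
    return cv2.projectPoints(np.array(X,float).reshape(-1,3),r,np.array(p["t"],float),K(p),np.array(p["dist_coeffs"],float))[0].reshape(-1,2)
def ray(p,uv):
    n=cv2.undistortPoints(np.array(uv,float).reshape(1,1,2),K(p),np.array(p["dist_coeffs"],float)).ravel()
    R=np.array(p["R"]);t=np.array(p["t"]).ravel()
    return -R.T@t, R.T@np.array([n[0],n[1],1])
def atz(p,uv,z):
    o,d=ray(p,uv); return o+d*(z-o[2])/d[2]
E
python3 - <<'E'
from h import *
o=bot.get_obs()
for k in o: print(k,np.round(o[k],3).tolist())
for n in ["side","top","wrist"]:
    p=bot.snapshot(n); cv2.imwrite(f"pics/{n}0.png",p["image"])
    print(n,p["fov_y"],"cam",np.round(ray(p,(320,240))[0],3))
    for th in ["press","lever_grip","knob_grip","bolt_rod","keeper","tape_roll","timer","cake_choc","gate","tub_lid","lever_pivot"]:
        try:print(th,[(np.round(b["uv"]).tolist(),round(b["score"],2)) for b in bot.boxes_of(p,th)][:3])
        except Exception as e: print(th,e)
E
```

```text
pics
time_s 0.0
joint_pos [1.202, 0.241, 0.004, 1.335, -0.0, 1.571]
qd [-0.0, 0.0, 0.0, 0.002, -0.0, 0.002]
tau [0.001, -37.232, 25.241, 0.017, 0.0, -0.0]
eef_pos [0.18, 0.466, 0.23]
orientation [[-0.933, 0.36, -0.001], [0.36, 0.933, -0.002], [-0.0, -0.002, -1.0]]
force [-0.277, -1.201, 0.089]
moment [-0.015, 0.049, -0.047]
grip_width 0.085
side 47.76047162488495 cam [ 1.185 -0.492  1.099]
press [([355.0, 267.0], 0.55)]
lever_grip [([420.0, 229.0], 0.7)]
knob_grip [([366.0, 202.0], 0.63)]
bolt_rod [([364.0, 202.0], 0.79), ([356.0, 267.0], 0.56)]
keeper [([236.0, 238.0], 0.65), ([422.0, 228.0], 0.3)]
tape_roll [([250.0, 311.0], 0.66), ([357.0, 269.0], 0.22)]
timer [([396.0, 208.0], 0.69)]
cake_choc [([237.0, 240.0], 0.61), ([363.0, 200.0], 0.19)]
gate [([366.0, 203.0], 0.77)]
tub_lid []
lever_pivot [([355.0, 264.0], 0.76)]
top 43.39809112125639 cam [ 0.453 -0.376  1.448]
press [([302.0, 228.0], 0.82), ([406.0, 231.0], 0.55)]
lever_grip []
knob_grip [([285.0, 275.0], 0.68)]
bolt_rod [([292.0, 274.0], 0.6), ([242.0, 319.0], 0.36)]
keeper [([316.0, 289.0], 0.65), ([285.0, 272.0], 0.58)]
tape_roll []
timer [([240.0, 319.0], 0.85), ([285.0, 272.0], 0.22)]
cake_choc [([411.0, 312.0], 0.71), ([298.0, 228.0], 0.68)]
gate [([283.0, 262.0], 0.82)]
tub_lid []
lever_pivot [([301.0, 226.0], 0.83)]
wrist 61.62762406097854 cam [0.101 0.496 0.375]
press []
lever_grip []
knob_grip []
bolt_rod []
keeper []
tape_roll []
timer []
cake_choc []
gate []
tub_lid []
lever_pivot []
```

View pics/side0.png

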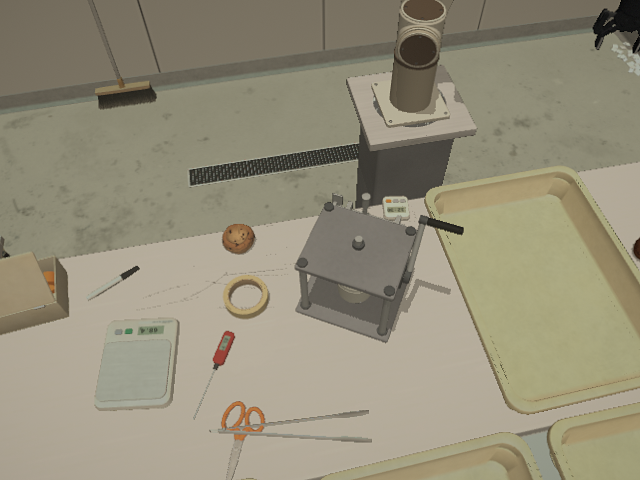

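View pics/top0.png

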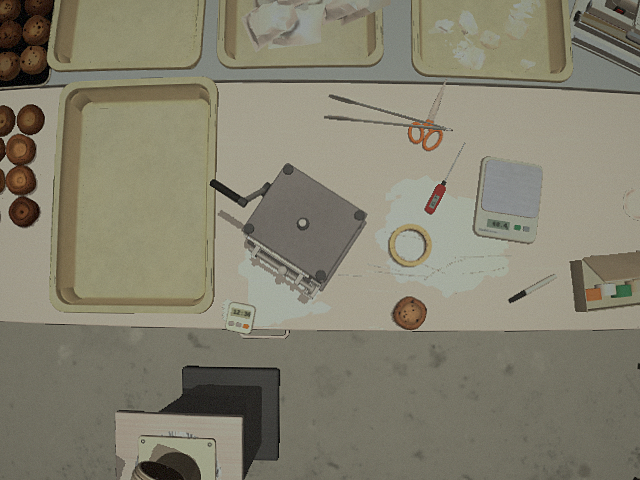

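View pics/wrist0.png

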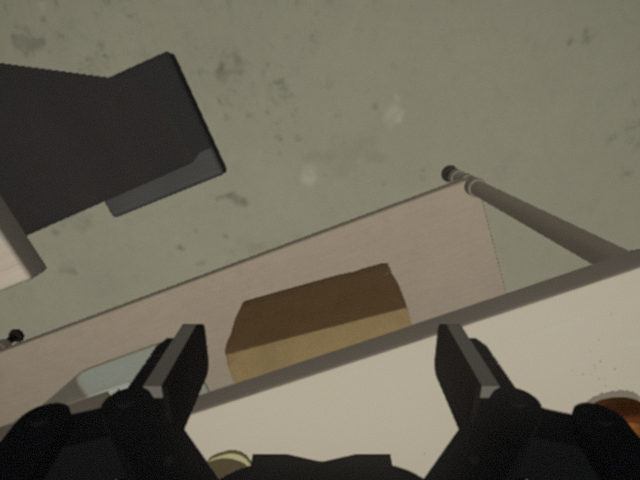

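```bash
python3 - <<'E'
import cv2
a=cv2.imread("pics/top0.png")[150:350,190:390]; cv2.imwrite("pics/topz.png",cv2.resize(a,(800,800),interpolation=cv2.INTER_CUBIC)[:600])
b=cv2.imread("pics/side0.png")[180:350,280:490]; cv2.imwrite("pics/sidez.png",cv2.resize(b,(740,600),interpolation=cv2.INTER_CUBIC))
E
```

```text
(no output)
```

View pics/topz.png

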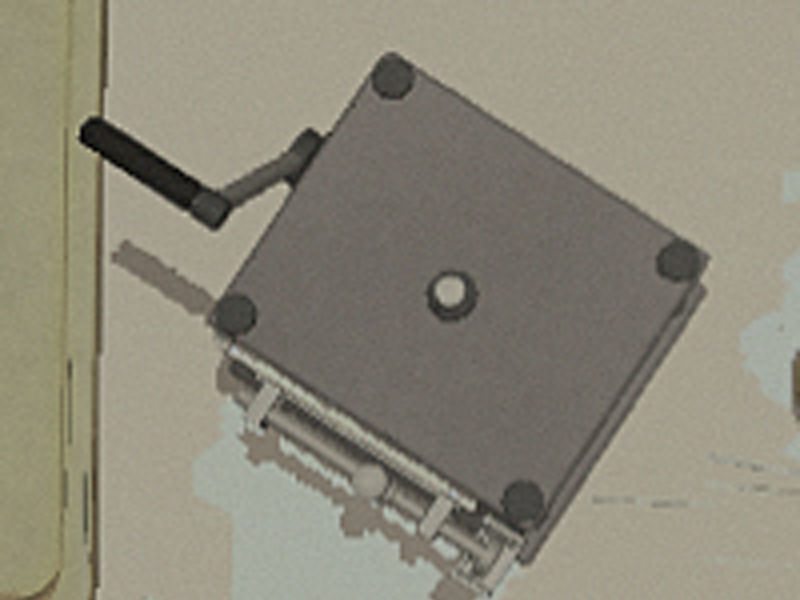

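View pics/sidez.png

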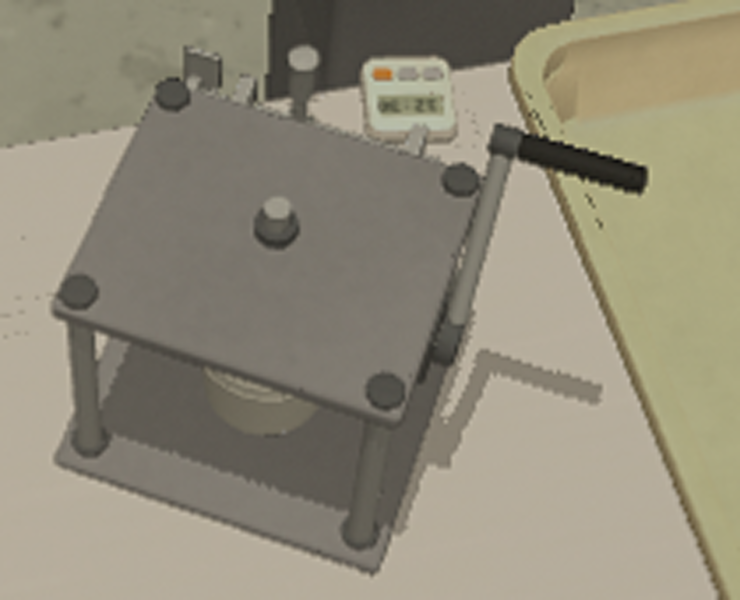

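```bash
cat > fit.py <<'E'
from h import *
from scipy.optimize import least_squares
import pickle
P={n:bot.snapshot(n) for n in ["side","top"]}
pickle.dump(P,open("P.pkl","wb"))
T=lambda x,y:(190+x/4,150+y/4)
S=lambda x,y:(280+x/3.524,180+y/3.529)
obs=[("top",T(370,476),(-105,-20,220)),("top",T(90,132),(-35,191,283)),("top",T(195,193),(-35,123,283)),("top",T(450,291),(0,0,212)),
("side",S(304,55),(-105,-20,220)),("side",S(520,147),(-35,123,283)),("side",S(645,180),(-35,191,283)),("side",S(277,206),(0,0,212)),
("side",S(376,570),(100,108,6)),("side",S(58,462),(100,-108,6))]
def W(q,X):
    X=np.array(X,float)/1000;c,s=np.cos(q[2]),np.sin(q[2])
    return np.c_[c*X[...,0]-s*X[...,1]+q[0],s*X[...,0]+c*X[...,1]+q[1],X[...,2]]
def f(q): return np.concatenate([(proj(P[n],W(q,np.array([X])))-np.array(uv)).ravel() for n,uv,X in obs])
def tri(a,b):
    A=[];B=[]
    for n,uv in (a,b):
        o,d=ray(P[n],uv);d/=np.linalg.norm(d);M=np.eye(3)-np.outer(d,d);A.append(M);B.append(M@o)
    return np.linalg.solve(sum(A),sum(B))
g=atz(P["top"],T(450,291),.212)
best=min((least_squares(f,[g[0],g[1],y],loss="soft_l1") for y in (0,1.5,3,-1.5)),key=lambda r:r.cost)
if __name__=="__main__":
    q=best.x;print(np.round(q,4),best.cost);print(np.round(f(q).reshape(-1,2),1))
    print("tri knob",tri(("top",T(370,476)),("side",S(304,55))),"bar",tri(("top",T(142,162)),("side",S(582,163))),"ram",tri(("top",T(450,291)),("side",S(277,206))))
    np.save("q.npy",q)
    for n,X in dict(knob=(-105,-20,198),bar=(-35,157,283),pivot=(20,157,165),hinge=(-85,95,150)).items(): print(n,np.round(W(q,np.array([X])),4))
    print("axes x",np.cos(q[2]),np.sin(q[2]))
    for th,z,n in (("timer",.02,"top"),("cake_choc",.03,"top"),("tape_roll",.025,"side")):
        print(th,[np.round(atz(P[n],b["uv"],z),3) for b in bot.boxes_of(P[n],th)][:1])
E
python3 fit.py
```

```text
[ 0.5958 -0.3113 -0.5595] 10.5105223319028
[[-0.6  1.2]
 [-3.2 -1.6]
 [-1.1  1.3]
 [-0.8 -0.5]
 [-1.8 -0.7]
 [-0.1 -0.4]
 [ 0.3  0.5]
 [-1.1  0.2]
 [-0.6  1.3]
 [-2.8  0.6]]
tri knob [ 0.49906746 -0.27171997  0.22080713] bar [ 0.64967363 -0.16229413  0.28430513] ram [ 0.59524268 -0.3109305   0.21168587]
knob [[ 0.4962 -0.2726  0.198 ]]
bar [[ 0.6494 -0.1597  0.283 ]]
pivot [[ 0.6961 -0.1889  0.165 ]]
hinge [[ 0.5742 -0.1857  0.15  ]]
axes x 0.8475406085485185 -0.5307305501487614
timer [array([ 0.388, -0.163,  0.02 ])]
cake_choc [array([ 0.406, -0.559,  0.03 ])]
tape_roll [array([ 0.548, -0.559,  0.025])]
```

```bash
python3 -m creep '[[[0.085,0.0,0.0,0.04,-5],[0.085,0.02,-0.03,0.07,-12],[0.085,0.04,-0.065,0.10,-20],[0.085,0.065,-0.10,0.12,-28],[0.085,0.09,-0.135,0.13,-36],[0.085,0.115,-0.17,0.13,-44],[0.085,0.14,-0.205,0.13,-52],[0.085,0.165,-0.24,0.13,-60]]]'
```

```text
time_s: 2.85
eef_pos: [0.346, 0.2249, 0.3617]
orientation: [[-0.149, 0.989, 0.001], [0.989, 0.149, 0.001], [0.0, 0.001, -1.0]]
force: [0.6, 1.5, -0.5]
grip_width: 0.0848
```

```bash
python3 -m creep '[[[0.085,0.04,-0.035,0.0,-6],[0.085,0.075,-0.07,0.0,-13],[0.085,0.11,-0.105,0.0,-20],[0.085,0.145,-0.14,0.0,-27],[0.085,0.18,-0.175,0.0,-33],[0.085,0.215,-0.21,0.0,-38],[0.085,0.24,-0.245,0.0,-41],[0.085,0.24,-0.245,0.0,-41]]]'
```

```text
time_s: 3.65
eef_pos: [0.5876, -0.0232, 0.3584]
orientation: [[0.538, 0.843, -0.003], [0.843, -0.538, -0.001], [-0.003, -0.002, -1.0]]
force: [-0.2, 1.0, 0.1]
grip_width: 0.085
```

```bash
python3 -m creep '[[[0.085,0.02,-0.04,0.0,0],[0.085,0.042,-0.08,0.0,0],[0.085,0.06,-0.12,0.0,0],[0.085,0.064,-0.134,0.0,0.5],[0.085,0.064,-0.134,0.0,0.5]]]'
python3 - <<'E'
from h import *
from fit import W
p=bot.snapshot("wrist");im=p["image"].copy();q=np.load("q.npy")
for X in [(-35,123,283),(-35,157,283),(-35,191,283),(-105,-20,198)]:
    u=proj(p,W(q,np.array([X])))[0];print(X,u); cv2.circle(im,tuple(int(a) for a in u),3,(0,0,255),-1)
cv2.imwrite("pics/w1.png",im)
print([ (b["uv"],b["score"]) for b in bot.boxes_of(p,"lever_grip")])
E
```

```text
time_s: 4.15
eef_pos: [0.6495, -0.1546, 0.3596]
orientation: [[0.527, 0.85, -0.002], [0.85, -0.527, 0.0], [-0.001, -0.002, -1.0]]
force: [-0.2, 1.5, 0.5]
grip_width: 0.0847
(-35, 123, 283) [329.09257272 316.88812521]
(-35, 157, 283) [329.8560892  266.17040007]
(-35, 191, 283) [330.68802056 210.50129559]
(-105, -20, 198) [251.07598201 406.35145605]
[([335.6, 276.7], 0.59)]
```

View pics/w1.png

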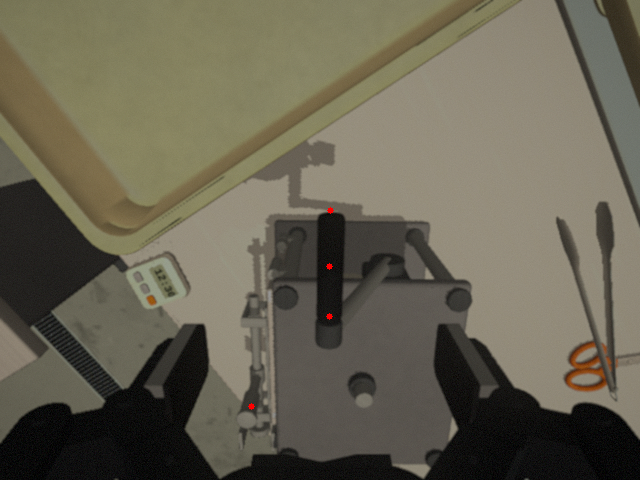

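```bash
python3 -m creep '[[[0.085,0.002,-0.001,-0.03,0],[0.085,0.002,-0.001,-0.06,0],[0.085,0.002,-0.001,-0.085,0],[0.085,0.002,-0.001,-0.096,0],[0.04,0.002,-0.001,-0.096,0],[0.03,0.002,-0.001,-0.096,0],[0.03,0.002,-0.001,-0.096,0]]]'
python3 - <<'E'
from h import *
from fit import W
p=bot.snapshot("wrist");im=p["image"].copy();q=np.load("q.npy")
for X in [(-35,123,283),(-35,157,283),(-35,191,283),(-105,-20,198)]:
    u=proj(p,W(q,np.array([X])))[0];print(X,u); cv2.circle(im,tuple(int(a) for a in u),3,(0,0,255),-1)
cv2.imwrite("pics/w2.png",im)
o=bot.get_obs();d=o["eef_pos"]-np.array([*q[:2],0]);print(np.cos(q[2])*d[0]+np.sin(q[2])*d[1],-np.sin(q[2])*d[0]+np.cos(q[2])*d[1],d[2])
E
```

```text
time_s: 5.05
eef_pos: [0.6518, -0.153, 0.2674]
orientation: [[0.524, 0.852, 0.003], [0.852, -0.524, -0.001], [0.001, 0.003, -1.0]]
force: [-0.5, -0.2, -0.3]
grip_width: 0.0436
(-35, 123, 283) [325.1979426  432.92570329]
(-35, 157, 283) [326.15705336 361.17161643]
(-35, 191, 283) [327.2650419  277.53300985]
(-105, -20, 198) [224.68680411 498.35841234]
-0.036310208803008524 0.16343923672048472 0.26665108589812
```

View pics/w2.png

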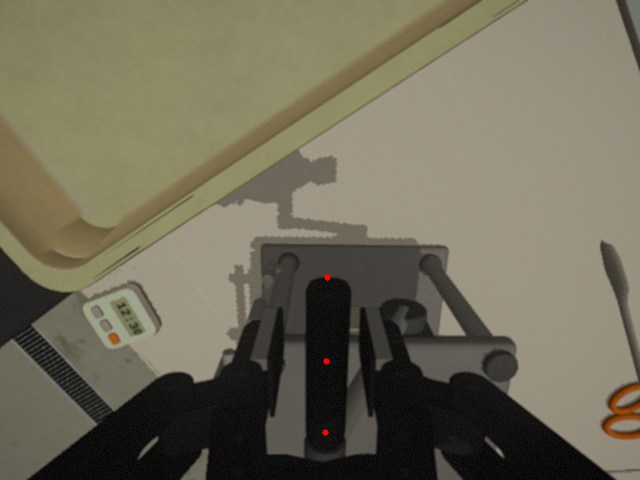

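```bash
python3 -m creep '[[[0.03,0.001,-0.001,-0.002,0],[0.02,0.001,-0.001,-0.002,0],[0.012,0.001,-0.001,-0.002,0],[0.005,0.001,-0.001,-0.002,0],[0.0,0.001,-0.001,-0.002,0],[0.0,0.001,-0.001,-0.002,0]]]'
python3 - <<'E'
from h import *
q=np.load("q.npy")
o=bot.get_obs();d=o["eef_pos"]-np.array([*q[:2],0]);print(np.cos(q[2])*d[0]+np.sin(q[2])*d[1],-np.sin(q[2])*d[0]+np.cos(q[2])*d[1],d[2],o["force"],o["grip_width"])
E
```

```text
time_s: 5.8
eef_pos: [0.6526, -0.155, 0.2633]
orientation: [[0.525, 0.851, 0.001], [0.851, -0.525, -0.001], [-0.0, 0.001, -1.0]]
force: [2.2, -2.1, -0.9]
grip_width: 0.0143
-0.03475215709904389 0.16263871759512605 0.2633195461560716 [ 2.1543263  -2.10669066 -0.9494247 ] 0.01426176884247245
```

```bash
python3 -c "
import numpy as np
for a in [0.06,.12,.18,.24,.3,.36,.42,.48,.54,.6,.66,.7,.74,.78,.82,.85,.87]:
    p=1.1345-a;s=-130*(np.cos(p)-np.cos(1.1345));z=130*(np.sin(p)-np.sin(1.1345));print(a,round(.8475*s,1),round(-.5307*s,1),round(z,1))"
```

```text
0.06 -5.9 3.7 -3.5
0.12 -11.6 7.3 -7.4
0.18 -17.1 10.7 -11.7
0.24 -22.4 14.0 -16.4
0.3 -27.4 17.2 -21.5
0.36 -32.2 20.2 -26.9
0.42 -36.7 23.0 -32.6
0.48 -40.8 25.6 -38.7
0.54 -44.7 28.0 -45.0
0.6 -48.2 30.2 -51.6
0.66 -51.4 32.2 -58.4
0.7 -53.4 33.4 -63.1
0.74 -55.2 34.5 -67.9
0.78 -56.8 35.5 -72.7
0.82 -58.2 36.5 -77.6
0.85 -59.2 37.1 -81.3
0.87 -59.8 37.4 -83.8
```

```bash
python3 -m creep '[[[0.0,-0.006,0.004,-0.0035,0],[0.0,-0.0115,0.007,-0.0075,0],[0.0,-0.017,0.0105,-0.0115,0],[0.0,-0.0225,0.014,-0.0165,0],[0.0,-0.0275,0.017,-0.0215,0],[0.0,-0.032,0.020,-0.027,0],[0.0,-0.0365,0.023,-0.0325,0],[0.0,-0.041,0.0255,-0.0385,0]]]'
```

```text
time_s: 6.6
eef_pos: [0.6144, -0.1306, 0.228]
orientation: [[0.525, 0.851, 0.01], [0.851, -0.525, -0.004], [0.002, 0.011, -1.0]]
force: [6.5, -4.2, 7.9]
grip_width: 0.0142
```

```bash
python3 -m creep '[[[0.0,-0.0035,0.0025,-0.0065,0],[0.0,-0.007,0.0045,-0.013,0],[0.0,-0.0105,0.0065,-0.02,0],[0.0,-0.0125,0.008,-0.0245,0],[0.0,-0.014,0.009,-0.0295,0],[0.0,-0.016,0.010,-0.034,0],[0.0,-0.017,0.011,-0.039,0],[0.0,-0.018,0.0115,-0.0425,0]]]'
python3 - <<'E'
from h import *
q=np.load("q.npy")
o=bot.get_obs();d=o["eef_pos"]-np.array([*q[:2],0]);x=np.cos(q[2])*d[0]+np.sin(q[2])*d[1];z=d[2]+.019
print(x,z,"lever",1.1345-np.arctan2(z-.165,.020-x),np.hypot(z-.165,.020-x),o["force"],o["grip_width"])
for n in ["side","wrist"]:
    p=bot.snapshot(n); cv2.imwrite(f"pics/{n}3.png",p["image"])
E
```

```text
time_s: 7.4
eef_pos: [0.5961, -0.119, 0.1862]
orientation: [[0.525, 0.851, 0.009], [0.851, -0.525, -0.003], [0.002, 0.01, -1.0]]
force: [2.5, -3.1, 9.3]
grip_width: 0.0138
-0.10185111993566759 0.20521572809299518 lever 0.8157164831616822 0.12831601698784983 [ 2.49493291 -3.06720074  9.32508534] 0.013795838284228711
```

View pics/side3.png

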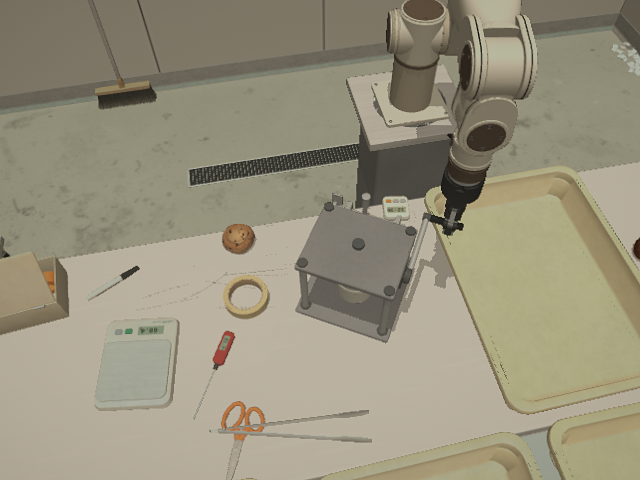

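View pics/wrist3.png

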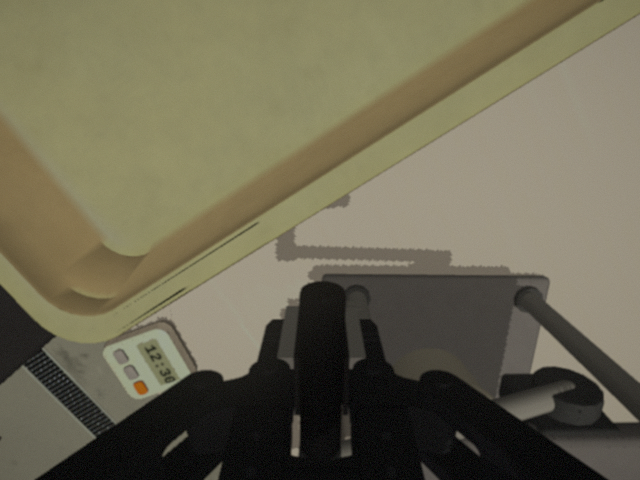

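```bash
python3 -m creep '[[[0.0,-0.001,0.0005,-0.003,0],[0.0,-0.0015,0.001,-0.006,0],[0.0,-0.0015,0.001,-0.006,0],[0.0,-0.0015,0.001,-0.006,0]]]'
python3 - <<'E'
from h import *
q=np.load("q.npy")
o=bot.get_obs();d=o["eef_pos"]-np.array([*q[:2],0]);x=np.cos(q[2])*d[0]+np.sin(q[2])*d[1];z=d[2]+.019
print(x,z,"lever",1.1345-np.arctan2(z-.165,.020-x),np.hypot(z-.165,.020-x),o["force"],o["grip_width"])
E
```

```text
time_s: 7.9
eef_pos: [0.5947, -0.1181, 0.1808]
orientation: [[0.525, 0.851, 0.01], [0.851, -0.525, -0.004], [0.002, 0.01, -1.0]]
force: [0.5, -1.8, 11.0]
grip_width: 0.0145
-0.10351237738353686 0.19979127655586834 lever 0.859931787842958 0.12831890075635835 [ 0.54780277 -1.84390546 11.03669464] 0.01453794747271216
```

```bash
python3 -m creep '[[[0.0,-0.0005,0.0,-0.002,0],[0.0,-0.001,0.0005,-0.004,0],[0.0,-0.001,0.0005,-0.004,0],[0.0,-0.001,0.0005,-0.004,0]]]'
python3 - <<'E'
from h import *
q=np.load("q.npy")
o=bot.get_obs();d=o["eef_pos"]-np.array([*q[:2],0]);x=np.cos(q[2])*d[0]+np.sin(q[2])*d[1];z=d[2]+.019
print(x,z,"lever",1.1345-np.arctan2(z-.165,.020-x),np.hypot(z-.165,.020-x),o["force"],o["grip_width"])
E
```

```text
time_s: 8.3
eef_pos: [0.5945, -0.1179, 0.1793]
orientation: [[0.525, 0.851, 0.013], [0.851, -0.525, -0.005], [0.003, 0.014, -1.0]]
force: [-0.8, -3.3, 19.3]
grip_width: 0.0136
-0.103793958693839 0.198292500727869 lever 0.8717812756630456 0.12819256926127612 [-0.788069   -3.30688322 19.34754717] 0.01360233762901399
```

```bash
python3 -c "
import numpy as np
f=lambda a:np.array([-.8475*130*(np.cos(1.1345-a)-np.cos(1.1345)),.5307*130*(np.cos(1.1345-a)-np.cos(1.1345)),130*(np.sin(1.1345-a)-np.sin(1.1345))])
c=np.array([-61.5,38.5,-91]);L=[.85,.82,.79,.76,.73,.7,.67,.64,.61,.58,.55,.52,.49,.46,.43,.40,.37,.34,.31,.28,.25,.22,.19,.16,.13,.1,.07,.04,.02,0,-.015,-.03]
for i in range(0,32,8):
    r=[np.round(f(a)-c,1) for a in L[i:i+8]];print([x.tolist() for x in r]);c=r[-1]+c"
```

```text
[[2.3, -1.4, 9.7], [3.3, -2.0, 13.4], [4.4, -2.7, 17.1], [5.5, -3.4, 20.7], [6.8, -4.2, 24.3], [8.1, -5.1, 27.9], [9.6, -6.0, 31.4], [11.1, -6.9, 34.9]]
[[1.6, -1.0, 3.4], [3.3, -2.1, 6.7], [5.1, -3.2, 10.0], [6.9, -4.4, 13.2], [8.9, -5.6, 16.4], [10.9, -6.9, 19.5], [13.0, -8.2, 22.5], [15.2, -9.6, 25.4]]
[[2.2, -1.4, 2.9], [4.6, -2.8, 5.6], [7.0, -4.3, 8.3], [9.4, -5.9, 10.9], [11.9, -7.4, 13.4], [14.5, -9.1, 15.9], [17.2, -10.7, 18.2], [19.9, -12.4, 20.4]]
[[2.7, -1.7, 2.2], [5.6, -3.5, 4.2], [8.4, -5.3, 6.2], [11.3, -7.1, 8.0], [13.3, -8.4, 9.2], [15.3, -9.6, 10.3], [16.8, -10.5, 11.1], [18.3, -11.5, 11.9]]
```

```bash
python3 -m creep '[[[0.0,0.001,-0.0005,0.004,0],[0.0,0.002,-0.001,0.008,0],[0.0,0.003,-0.002,0.012,0],[0.0,0.004,-0.0025,0.016,0],[0.0,0.0055,-0.0035,0.0205,0],[0.0,0.007,-0.0045,0.025,0],[0.0,0.009,-0.0055,0.030,0],[0.0,0.011,-0.007,0.035,0]]]'
```

```text
time_s: 9.1
eef_pos: [0.6045, -0.1244, 0.2075]
orientation: [[0.525, 0.851, 0.005], [0.851, -0.525, -0.002], [0.001, 0.006, -1.0]]
force: [9.4, -5.1, -2.7]
grip_width: 0.0141
```

```bash
python3 -m creep '[[[0.0,0.0015,-0.001,0.0035,0],[0.0,0.0035,-0.002,0.0065,0],[0.0,0.005,-0.003,0.010,0],[0.0,0.007,-0.0045,0.013,0],[0.0,0.009,-0.0055,0.0165,0],[0.0,0.011,-0.007,0.0195,0],[0.0,0.013,-0.008,0.0225,0],[0.0,0.015,-0.0095,0.0255,0]]]'
```

```text
time_s: 9.9
eef_pos: [0.6181, -0.1332, 0.2313]
orientation: [[0.525, 0.851, 0.001], [0.851, -0.525, -0.0], [0.0, 0.001, -1.0]]
force: [8.7, -2.0, -10.0]
grip_width: 0.0139
```

```bash
python3 -m creep '[[[0.0,0.002,-0.0015,0.003,0],[0.0,0.0045,-0.003,0.0055,0],[0.0,0.007,-0.0045,0.0085,0],[0.0,0.0095,-0.006,0.011,0],[0.0,0.012,-0.0075,0.0135,0],[0.0,0.0145,-0.009,0.016,0],[0.0,0.017,-0.0105,0.018,0],[0.0,0.020,-0.0125,0.0205,0]]]'
```

```text
time_s: 10.7
eef_pos: [0.6366, -0.1449, 0.2522]
orientation: [[0.524, 0.851, -0.002], [0.851, -0.524, 0.001], [-0.0, -0.002, -1.0]]
force: [4.8, -0.3, -9.1]
grip_width: 0.0142
```

```bash
python3 -m creep '[[[0.0,0.0025,-0.0015,0.002,0],[0.0,0.0055,-0.0035,0.004,0],[0.0,0.0085,-0.0055,0.006,0],[0.0,0.0115,-0.007,0.008,0],[0.0,0.0135,-0.0085,0.009,0],[0.0,0.0155,-0.0095,0.0105,0],[0.0,0.017,-0.0105,0.011,0],[0.0,0.0185,-0.0115,0.012,0]]]'
python3 - <<'E'
from h import *
q=np.load("q.npy")
o=bot.get_obs();d=o["eef_pos"]-np.array([*q[:2],0]);x=np.cos(q[2])*d[0]+np.sin(q[2])*d[1];z=d[2]+.019
print(x,z,"lever",1.1345-np.arctan2(z-.165,.020-x),np.hypot(z-.165,.020-x),o["force"],o["grip_width"])
E
```

```text
time_s: 11.5
eef_pos: [0.6532, -0.1554, 0.2648]
orientation: [[0.524, 0.852, -0.005], [0.852, -0.524, 0.003], [-0.0, -0.006, -1.0]]
force: [-7.3, 5.4, -5.4]
grip_width: 0.0139
-0.03409830025086289 0.2838355225558819 lever -0.009096037795079948 0.13056993341180054 [-7.28394977  5.44333512 -5.35272377] 0.01386879680965026
```

```bash
python3 -m creep '[[[0.0,0.0,0.0,0.0,0],[0.0,0.0,0.0,0.0,0],[0.0,0.0,0.0,0.0,0],[0.016,0.0,0.0,0.0,0],[0.025,0.0,0.0,0.0,0],[0.06,0.0,0.0,0.0,0],[0.085,0.0,0.0,0.0,0],[0.085,0.0,0.0,0.0,0]]]'
python3 - <<'E'
from h import *
p=bot.snapshot("wrist"); cv2.imwrite(f"pics/w4.png",p["image"])
E
```

```text
time_s: 12.3
eef_pos: [0.6557, -0.1569, 0.2661]
orientation: [[0.525, 0.851, 0.002], [0.851, -0.525, -0.001], [0.0, 0.002, -1.0]]
force: [-0.3, -0.5, -0.6]
grip_width: 0.0674
```

View pics/w4.png

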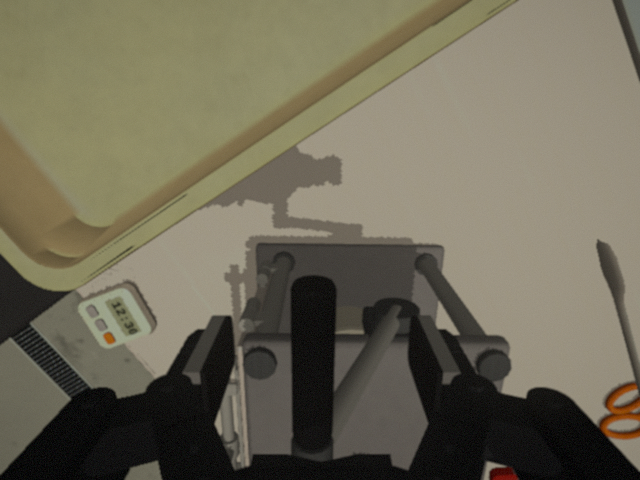

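```bash
python3 -m creep '[[[0.085,0.0,0.0,0.03,0],[0.085,0.0,0.0,0.07,0],[0.085,0.0,0.0,0.10,0],[0.085,-0.02,-0.01,0.10,8],[0.085,-0.05,-0.03,0.10,16],[0.085,-0.08,-0.055,0.10,24],[0.085,-0.11,-0.075,0.10,32],[0.085,-0.14,-0.10,0.10,40]]]'
```

```text
time_s: 13.15
eef_pos: [0.5141, -0.2571, 0.3657]
orientation: [[-0.152, 0.988, 0.001], [0.988, 0.152, -0.001], [-0.001, 0.001, -1.0]]
force: [0.8, -0.7, 1.2]
grip_width: 0.085
```

```bash
python3 -m creep '[[[0.085,-0.01,-0.01,0.0,8],[0.085,-0.018,-0.016,-0.01,16],[0.085,-0.018,-0.016,-0.03,24],[0.085,-0.018,-0.016,-0.05,32],[0.085,-0.018,-0.016,-0.06,40],[0.085,-0.018,-0.016,-0.06,48],[0.085,-0.018,-0.016,-0.06,49.6],[0.085,-0.018,-0.016,-0.06,49.6]]]'
cat > look.py <<'E'
import sys
from h import *
from fit import W
p=bot.snapshot("wrist");q=np.load("q.npy")
cv2.imwrite(f"pics/{sys.argv[1]}.png",p["image"])
im=p["image"].copy()
for X in [(-105,-20,220),(-105,-20,198),(-105,-20,184)]:
    u=proj(p,W(q,np.array([X])))[0];print(X,u); cv2.circle(im,tuple(int(a) for a in u),3,(0,0,255),-1)
cv2.imwrite(f"pics/{sys.argv[1]}m.png",im)
o=bot.get_obs();d=o["eef_pos"]-np.array([*q[:2],0]);print(np.cos(q[2])*d[0]+np.sin(q[2])*d[1],-np.sin(q[2])*d[0]+np.cos(q[2])*d[1],d[2],o["joint_pos"])
E
python3 look.py w5
```

```text
time_s: 13.95
eef_pos: [0.4974, -0.2728, 0.3058]
orientation: [[-0.847, 0.532, 0.001], [0.532, 0.847, -0.001], [-0.001, -0.0, -1.0]]
force: [0.8, -1.1, 0.1]
grip_width: 0.0848
(-105, -20, 220) [321.0745264  251.23329282]
(-105, -20, 198) [321.07658303 239.84865642]
(-105, -20, 184) [321.07773066 233.4908406 ]
-0.10381571285742798 -0.01947856047113683 0.3058043742076019 [-5.01495656e-01  3.63779018e-01  3.66298891e-01  1.57227323e+00
 -2.85557846e-05  5.90509477e-02]
```

View pics/w5m.png

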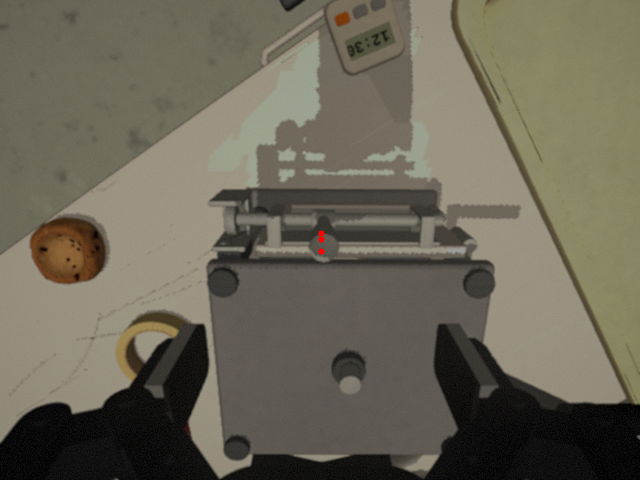

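```bash
python3 - <<'E'
from h import *
a=cv2.imread("pics/w5.png")[180:310,200:500]; cv2.imwrite("pics/w5z.png",cv2.resize(a,None,fx=2.66,fy=2.66,interpolation=cv2.INTER_CUBIC))
p=bot.snapshot("wrist");q=np.load("q.npy")
def P(uv,z):
    d=atz(p,uv,z)-np.array([*q[:2],0]);return np.round([np.cos(q[2])*d[0]+np.sin(q[2])*d[1],-np.sin(q[2])*d[0]+np.cos(q[2])*d[1],d[2]],4)
print(P((352,265),.187),P((352,260),.187),"knob",P((323,247),.220))
E
```

```text
[-0.0828  0.0017  0.187 ] [-0.0866  0.0016  0.187 ] knob [-0.1078 -0.0188  0.22  ]
```

View pics/w5z.png

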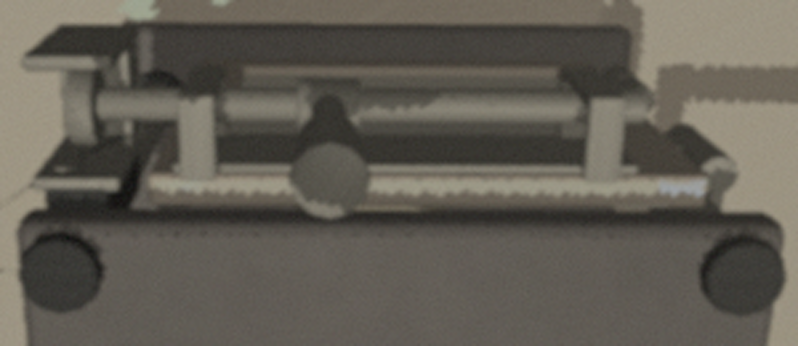

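```bash
python3 -m creep '[[[0.085,-0.0015,0.003,-0.03,0],[0.085,-0.0015,0.003,-0.06,0],[0.085,-0.0015,0.003,-0.085,0],[0.085,-0.0015,0.003,-0.105,0],[0.06,-0.0015,0.003,-0.115,0],[0.04,-0.0015,0.003,-0.121,0],[0.035,-0.0015,0.003,-0.121,0],[0.035,-0.0015,0.003,-0.121,0]]]'; python3 look.py w6
```

```text
time_s: 14.95
eef_pos: [0.4964, -0.27, 0.1854]
orientation: [[-0.848, 0.531, 0.002], [0.531, 0.848, -0.001], [-0.002, 0.0, -1.0]]
force: [-0.1, 0.2, 0.1]
grip_width: 0.035
(-105, -20, 220) [315.58319267 383.5474284 ]
(-105, -20, 198) [316.32689001 345.65807405]
(-105, -20, 184) [316.70374089 326.4756957 ]
-0.10620907434075255 -0.017695017234264636 0.18544496792380583 [-4.98125179e-01  3.89881554e-01  9.35686087e-02  1.27234253e+00
  2.00751539e-05  6.10182161e-02]
```

View pics/w6.png

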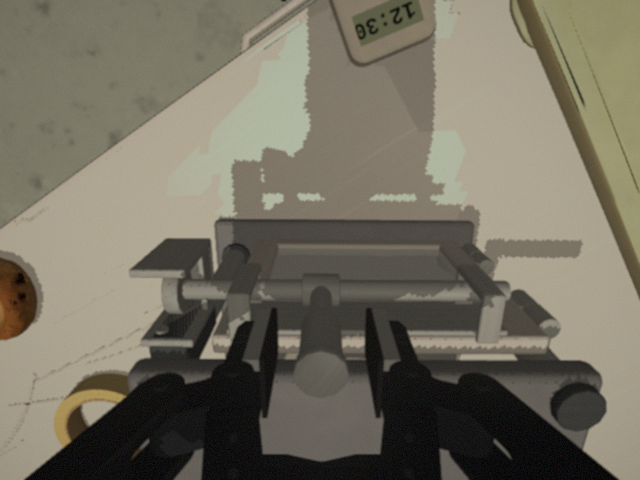

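```bash
python3 -m creep '[[[0.026,0,0,0,0],[0.022,0,0,0,0],[0.019,0,0,0,0],[0.019,0,0,0,0]]]'; python3 -m creep '[[[0.014,0,0,0,0],[0.01,0,0,0,0],[0.0,0,0,0,0],[0.0,0,0,0,0]]]'; python3 look.py w7
```

```text
time_s: 15.5
eef_pos: [0.4958, -0.2698, 0.1845]
orientation: [[-0.848, 0.53, 0.0], [0.53, 0.848, -0.0], [-0.0, -0.0, -1.0]]
force: [-0.7, -0.5, 0.6]
grip_width: 0.0188
time_s: 15.9
eef_pos: [0.4959, -0.2698, 0.1846]
orientation: [[-0.848, 0.53, 0.0], [0.53, 0.848, -0.0], [-0.001, -0.0, -1.0]]
force: [-0.5, -0.9, 3.9]
grip_width: 0.0163
(-105, -20, 220) [315.75443527 387.01880462]
(-105, -20, 198) [316.48817055 348.57089505]
(-105, -20, 184) [316.85952805 329.12872707]
-0.10677176087035448 -0.017749578174695503 0.18456514030075108 [-4.98133468e-01  3.90563405e-01  9.22561455e-02  1.27198434e+00
 -3.02947692e-05  6.09258222e-02]
```

View pics/w7.png

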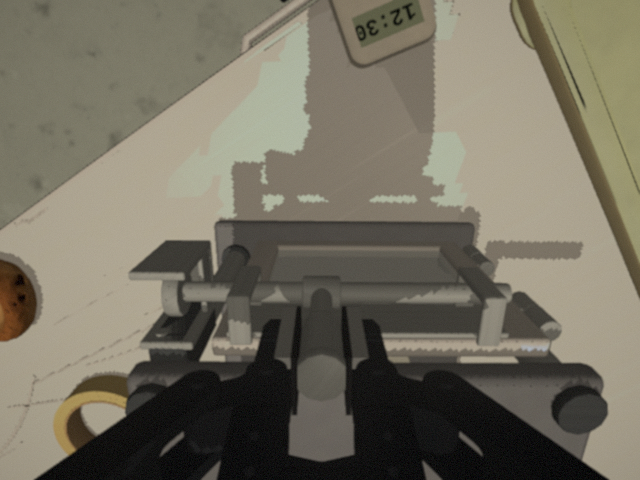

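```bash
python3 -m creep '[[[0.0,0,0,0.003,0],[0.0,0,0,0.006,0],[0.0,0,0,0.009,0],[0.0,0,0,0.010,0],[0.0,0,0,0.010,0],[0.0,0,0,0.010,0]]]'; python3 look.py w8
```

```text
time_s: 16.65
eef_pos: [0.4957, -0.2696, 0.1941]
orientation: [[-0.848, 0.53, -0.0], [0.53, 0.848, 0.0], [0.0, 0.0, -1.0]]
force: [0.7, -1.0, -3.1]
grip_width: 0.0159
(-105, -20, 220) [315.95739634 369.44007072]
(-105, -20, 198) [316.62068868 335.44955696]
(-105, -20, 184) [316.96075973 318.0361956 ]
-0.10696864460152186 -0.017718440304207786 0.1941415810780126 [-4.98112656e-01  3.85607689e-01  1.10208161e-01  1.29561491e+00
  7.31724808e-05  6.08970423e-02]
```

View pics/w8.png

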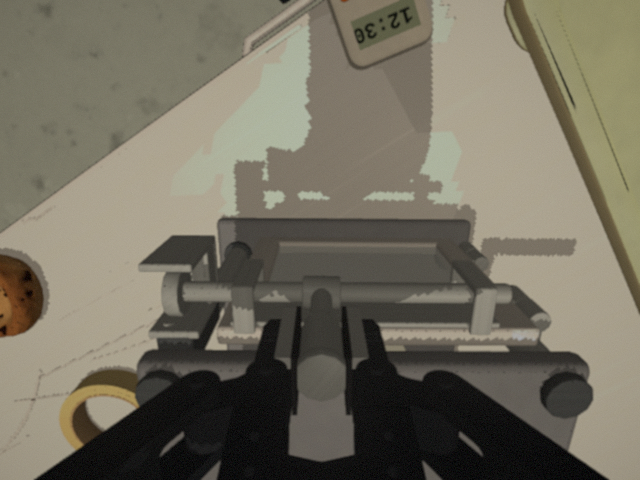

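```bash
python3 -m creep '[[[0.0,0,0,0.001,0],[0.0,0.001,0.0015,0.001,0],[0.0,0.002,0.003,0.001,0],[0.0,0.003,0.005,0.001,0],[0.0,0.004,0.0065,0.001,0],[0.0,0.004,0.0065,0.001,0]]]'
```

```text
time_s: 17.4
eef_pos: [0.5, -0.2627, 0.1953]
orientation: [[-0.848, 0.53, 0.0], [0.53, 0.848, 0.0], [-0.0, 0.0, -1.0]]
force: [2.4, -0.6, -3.3]
grip_width: 0.016
```

```bash
python3 -m creep '[[[0.0,0.0015,0.0025,0,0],[0.0,0.003,0.005,0,0],[0.0,0.005,0.0075,0,0],[0.0,0.0065,0.010,0,0],[0.0,0.008,0.0125,0,0],[0.0,0.0095,0.0155,0,0],[0.0,0.011,0.018,0,0],[0.0,0.0125,0.0205,0,0]]]'
```

```text
time_s: 18.2
eef_pos: [0.5126, -0.2425, 0.1954]
orientation: [[-0.848, 0.53, 0.0], [0.53, 0.848, -0.0], [-0.001, 0.0, -1.0]]
force: [1.0, -1.9, -4.3]
grip_width: 0.0164
```

```bash
python3 -m creep '[[[0.0,0.0015,0.0025,0,0],[0.0,0.003,0.005,0,0],[0.0,0.003,0.005,0,0],[0.0,0.003,0.005,0,0]]]'; python3 look.py w9
```

```text
time_s: 18.6
eef_pos: [0.5156, -0.2374, 0.1954]
orientation: [[-0.848, 0.53, 0.001], [0.53, 0.848, 0.0], [-0.0, 0.001, -1.0]]
force: [2.4, -1.1, -3.5]
grip_width: 0.0161
(-105, -20, 220) [208.7579361  367.59983486]
(-105, -20, 198) [223.09688284 334.13548383]
(-105, -20, 184) [230.46735814 316.95065571]
-0.10720051564972087 0.019842496839681194 0.19538728542695655 [-4.32093130e-01  3.91008774e-01  1.21555818e-01  1.30090236e+00
  2.69898395e-04  1.26916046e-01]
```

View pics/w9.png

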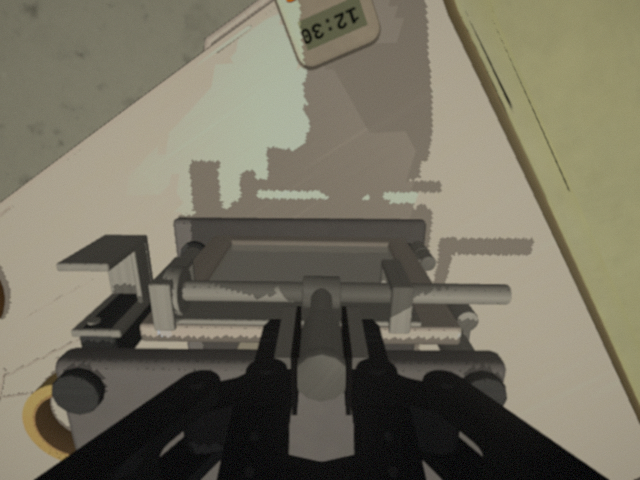

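```bash
python3 -m creep '[[[0.0,0.001,0.0015,0,0],[0.0,0.001,0.0015,0,0],[0.0,0.001,0.0015,0,0]]]'; python3 -c "
import numpy as np
r=np.array([-20,-74.])
def f(t):
    t=np.radians(t);c,s=np.cos(t),np.sin(t);d=np.array([r[0]*c+r[1]*s,-r[0]*s+r[1]*c])-r
    return np.array([.8475*d[0]+.5307*d[1],-.5307*d[0]+.8475*d[1]])
b=0
for t in (2,4,6,8,10,12,14,16,18,20,22,24,26,28,30,31): 
    print(t,np.round(f(t),1),np.round(f(t)-f(16),1))"
```

```text
time_s: 19.05
eef_pos: [0.5162, -0.2362, 0.1953]
orientation: [[-0.848, 0.53, -0.0], [0.53, 0.848, -0.0], [-0.0, -0.0, -1.0]]
force: [2.1, -1.6, -2.5]
grip_width: 0.0156
2 [-1.8  2. ] [ 10.4 -15.5]
4 [-3.5  4. ] [  8.7 -13.5]
6 [-5.1  6.2] [  7.  -11.4]
8 [-6.7  8.3] [ 5.5 -9.2]
10 [-8.2 10.6] [ 4. -7.]
12 [-9.6 12.8] [ 2.6 -4.7]
14 [-10.9  15.1] [ 1.2 -2.4]
16 [-12.2  17.5] [0. 0.]
18 [-13.3  19.9] [-1.2  2.4]
20 [-14.4  22.4] [-2.2  4.9]
22 [-15.4  24.9] [-3.2  7.3]
24 [-16.3  27.4] [-4.1  9.9]
26 [-17.1  29.9] [-5.  12.4]
28 [-17.9  32.5] [-5.7 15. ]
30 [-18.5  35.1] [-6.3 17.6]
31 [-18.8  36.4] [-6.6 18.9]
```

```bash
python3 -m creep '[[[0.0,-0.002,0.002,0,-2],[0.0,-0.0035,0.004,0,-4],[0.0,-0.005,0.006,0,-6],[0.0,-0.0065,0.0085,0,-8],[0.0,-0.008,0.0105,0,-10],[0.0,-0.0095,0.013,0,-12],[0.0,-0.011,0.015,0,-14],[0.0,-0.012,0.0175,0,-16]]]'; python3 look.py w10
```

```text
time_s: 19.85
eef_pos: [0.5041, -0.2188, 0.1954]
orientation: [[-0.668, 0.745, -0.0], [0.745, 0.668, -0.001], [-0.0, -0.0, -1.0]]
force: [1.6, -2.2, -3.2]
grip_width: 0.0157
(-105, -20, 220) [211.99204854 439.96338876]
(-105, -20, 198) [225.03926369 400.05949601]
(-105, -20, 184) [231.85110563 379.24867872]
-0.1268303289435823 0.029776463264735757 0.19536815843586766 [-4.09208156e-01  3.55697964e-01  6.94132289e-02  1.28449721e+00
 -4.80700350e-04  4.28376118e-01]
```

View pics/w10.png

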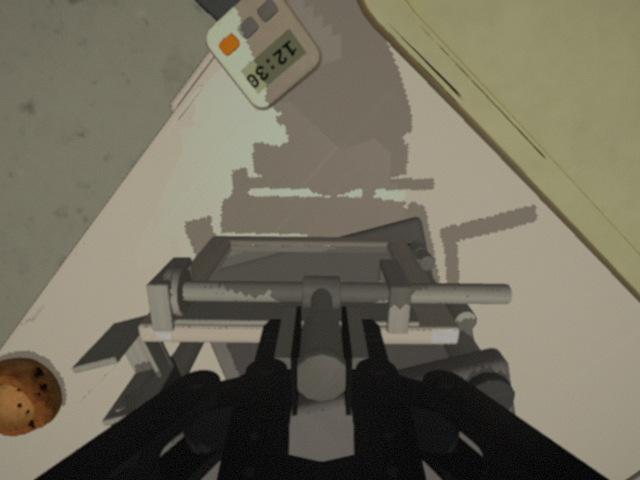

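The gate is following: it lies parallel to the bolt at rows 240–330 and has turned clear of the keeper at (110,370). I'll go on to 30 degrees.

```bash
python3 -m creep '[[[0.0,-0.001,0.0025,0,-2],[0.0,-0.002,0.005,0,-4],[0.0,-0.003,0.0075,0,-6],[0.0,-0.004,0.010,0,-8],[0.0,-0.005,0.0125,0,-10],[0.0,-0.0055,0.015,0,-12],[0.0,-0.0065,0.0175,0,-14],[0.0,-0.0065,0.0175,0,-14]]]'; python3 -m creep '[[[0.0,0,0,0,0],[0.0,0,0,0,0],[0.0,0,0,0,0],[0.0,0,0,0,0],[0.0,0,0,0,0],[0.0,0,0,0,0],[0.0,0,0,0,0],[0.0,0,0,0,0]]]'; python3 look.py w11; python3 - <<'E'
from h import *
for n in ["side","top"]:
    p=bot.snapshot(n); cv2.imwrite(f"pics/{n}11.png",p["image"])
E
```

```text
time_s: 20.8
eef_pos: [0.4976, -0.2013, 0.1954]
orientation: [[-0.47, 0.883, -0.0], [0.883, 0.47, -0.0], [-0.0, -0.0, -1.0]]
force: [1.1, -2.6, -3.9]
grip_width: 0.0159
time_s: 21.6
eef_pos: [0.4976, -0.2012, 0.1952]
orientation: [[-0.469, 0.883, -0.0], [0.883, 0.469, -0.0], [0.0, -0.0, -1.0]]
force: [0.8, -3.5, -3.7]
grip_width: 0.0159
(-105, -20, 220) [236.11970638 493.46506804]
(-105, -20, 198) [245.74470205 449.60595275]
(-105, -20, 184) [250.82827489 426.46800446]
-0.1416072756523451 0.041337891278434194 0.1953073611320535 [-3.84023185e-01  3.30901852e-01  3.35396684e-02  1.27349319e+00
 -6.91677210e-05  6.98617262e-01]
```

View pics/w11.png

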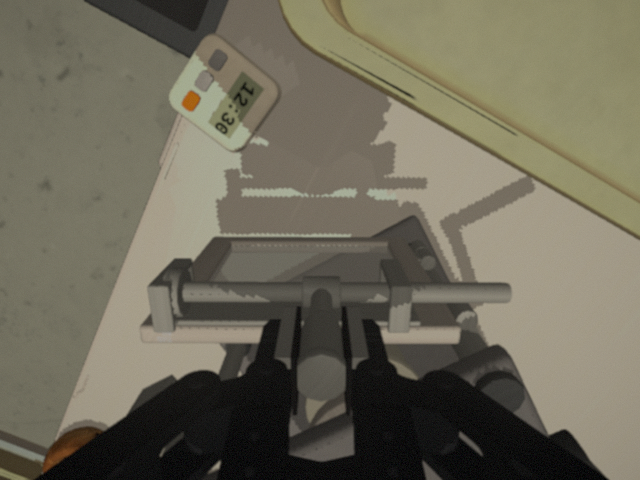

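View pics/side11.png

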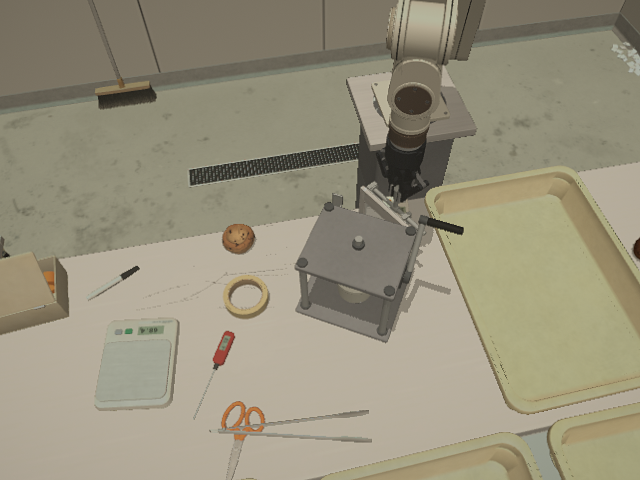

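View pics/top11.png

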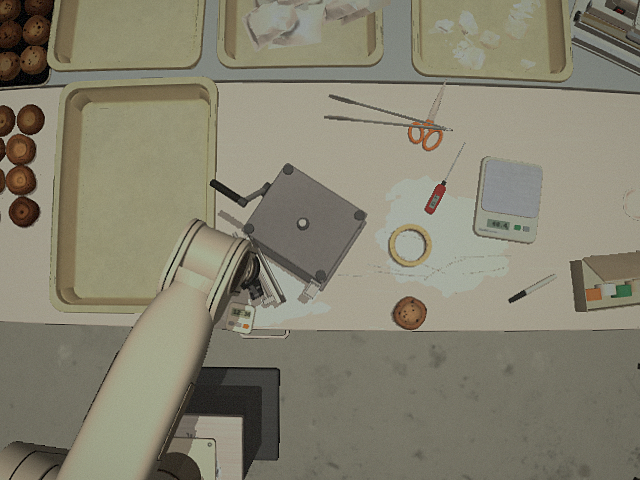

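```bash
python3 - <<'E'
import cv2,numpy as np
c=[cv2.resize(cv2.imread(f"pics/{n}.png")[265:325,310:400],None,fx=4,fy=4,interpolation=cv2.INTER_CUBIC) for n in("side0","side11")]
cv2.imwrite("pics/lid.png",np.hstack(c))
E
```

```text
(no output)
```

View pics/lid.png

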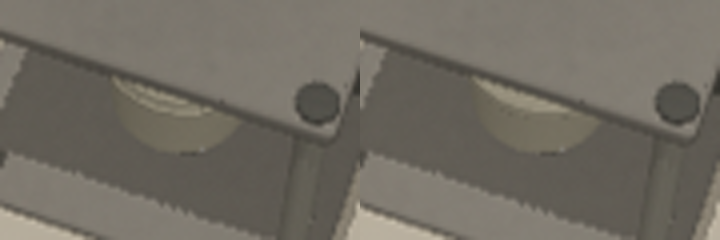

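The lid has changed between the two crops: at the start its rim stood proud of the tub, and now it sits down on it. The lever is up, the gate is ajar and the knob is held, so I'm handing in.

```bash
python3 - <<'E'
from h import *
bot.job_done(); o=bot.get_obs(); print(o["time_s"],o["force"],o["grip_width"])
E
```

```text
the job is handed in; nothing more can be done
the job is handed in; nothing more can be done
```

The job is done and handed in at about 21.8 s of the 58 s. No verdict was reported.

- **Lever:** I gripped the hand bar and pulled it down to its stop, where the force jumped from 11 to 19 N at an estimated 0.87 rad. I then eased it back over about 3.2 s until it pressed on its upper stop, and only then let go. The side picture afterwards shows the lever up, and the lid sitting lower on the tub than at the start.
- **Bolt:** I gripped the knob, lifted it about 10 mm and drew it about 39 mm, with wrist forces staying under about 5 N. I never felt the end stop, so it may be a millimetre short of fully drawn.
- **Gate:** I swung it 30 degrees by the knob and held still for 0.8 s. The knob was still gripped (opening 15.9 mm). The last pictures show the gate ajar and parallel to the bolt.
- **Bystanders:** the timer, tape roll and ring cake lie where they were in the first pictures.

**Disagreements:** the fitted press position and the wrist view of the knob differed by 2–3 mm, so I corrected for that before gripping. The bar and knob read 14–16 mm between the fingers against the given 16 mm. The gate, bolt and lid values are judged from tool poses and pictures, since the joints themselves cannot be read.

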